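# Close the split block heater and hold its bayonet probe home

### The job

Close the hinged upper half of the small white block heater onto its lower half, then take the winged temperature probe from its rest, push it through the hole in the closed shell into the spring-loaded bayonet socket with its cross pins in the slots, and turn it a quarter turn clockwise (seen from above) to the stop. Finish while still holding the probe: keep it pressed fully home, flange flat down on the shell and fully turned, because the spring lifts it when you let go. Leave the other things on the bench where they are.

Things in the scene. Friction and masses are not known exactly. Their poses are not given: they have to be found in the camera images.
- heater: split block heater, fixed: white box 150 (x) x 160 (y) mm, 70 mm high when shut. Origin: centre of its underside; z up, x from its front (dial, lifting lip) to its hinge side. Lower half 40 mm high, open-topped; upper half (lid) 30 mm deep, hinged on the rear top edge of the lower half. The lid's top face (70 mm up when shut) has a 61 mm round hole over the socket.
- lid (a joint): hinge angle of the upper half, rad: 0 = shut, edges meeting; grows as its front edge rises, up to 1.5. Stiff hinge (about 0.5 N m of friction): stays where it is left; can be pushed shut from outside, e.g. with closed fingers on its top face near the front.
- lid_hinge (a point): point on the hinge axis, middle of its length: 75 mm behind the heater's centre (heater +x), 40 mm above the bench. The axis is parallel to the heater's y.
- lid_push (a point): point on the outer (top) face of the lid, midway across, 20 mm from its front edge, between edge and hole; moves with the lid. When shut it is 130 mm in front of the hinge axis and 30 mm above it. Its z axis is the lid's outward normal.
- socket (a point): centre of the mouth of the bayonet socket: steel collar, 52 mm dia, fixed in the lower half, top 66 mm above the bench on the heater's centre line. Top plate 6 mm thick, 14 mm square hole and 9 x 42 mm slot along the heater's x. Under it pins turn clockwise only, about 90 deg to a stop. Spring plunger below, top 43 mm above the bench: 4 N at first touch, 12 N with the probe home.
- probe: temperature probe, 105-210 g, upright in the rest. Origin: centre of the flange's underside; flange 76 mm dia, 4 mm thick; z up. Black wing grip 46 (x) x 12 (y) mm, 4 to 40 mm above the origin: pinch across y. Below: stem 11 mm dia, cross pin 6 mm dia along x, 34 mm tip to tip, 18 mm below the origin; tip 8 mm dia ends 37 mm below. A half turn makes no difference.
- probe_pins (a point): middle of the probe's cross pin, on its axis, 18 mm below the flange's underside. Home: flange on the shut lid, so 52 mm above the bench, pin and wing along the heater's y. Turned but not pressed, the spring lifts the probe 5 mm until the pins meet the socket's top plate.
- probe_rest: fixed grey round rest, foot 88 mm dia, tube of 56 mm outer and 42 mm inner dia, rim 50 mm above the bench; the probe's flange lies on the rim, stem inside with some play. Origin: centre of its underside.
- stopper: loose black rubber stopper, 28 mm dia, 26 mm high, standing midway between the heater and the probe rest; to be left alone
- jar: loose amber glass jar, 48 mm dia, 75 mm high, behind the heater's hinge side; to be left alone
- vial: loose small clear vial with black cap, 24 mm dia, 50 mm high, in front (robot side) of the probe rest; to be left alone
- beaker: loose glass beaker, 66 mm dia, 85 mm high, to the right; to be left alone
- dish: loose white dish, 90 mm dia, 14 mm high, to the left; to be left alone
- spatula: loose spatula, 180 mm long, lying near the robot on the right; to be left alone
Mind the look-alikes: they are no part of the job. Leave any pink or purple look-alike of the heater alone.

How it is judged:
By the outcome, as a careful person would: the job done as asked, in the order asked, and still so for the second after the job is handed in, while the arm keeps its last pose, push and grip.
It also fails if it takes over 72 s, if anything falls off the work surface, if the arm or the gripper's body presses on something with over 40 N, if the wrist force passes 120 N, or if a joint passes its speed limit or range.

### The arm

A 6-joint arm with a two-finger parallel gripper is mounted at the origin on the work surface. World frame = base frame: x ahead of the robot, y to its left, z up, the work surface at z = 0. Lengths are in m, angles in degrees, forces in N, time in s.
With the tool pointing down it reaches from about 0.375 to 0.9 m from the base axis. Payload 3.1 kg.
Tool frame: the origin (TCP) lies on the front face of the gripper's body, between the roots of the fingers; the fingertips stand 70 mm ahead of it and the grasp point (between the pads) lies 51 mm ahead of it (bot.tip_extent is the distance from the TCP to the fingertips, in m); z points along the fingers, x is the direction in which the jaws open and shut, and the axes are right-handed (so a half turn about z gives the same grasp; the last joint's range is limited). The gripper opens to 87 mm and grips with 3 to 60 N. Pads are 19 mm wide; open, the fingers measure 117 mm over their backs; the gripper's body (75 mm by 190 mm) begins 51 mm behind the grasp point.
Start: joints at [-80.185, 30.224, 82.088, -0, 67.689, -10.227], TCP at [0.214, -0.587, 0.292] pointing down, gripper open.
Joint ranges: [-176.69, 176.69], [-43.24, 126.21], [12.49, 139.97], [-82, 262], [0, 151.66], [-163.58, 163.58]. Speed limits (degrees/s): [159.86, 159.86, 180, 180, 180, 180].

### API

Orientations are given as a 3x3 rotation matrix whose columns are the frame's x, y, z axes.
In Python, from rig import bot, viewer, ticket gives the robot as it stands. The module is installed in compiled form; this text tells all that it offers.
- The arm moves only by the tool arm_command, never from a script. Its argument "targets" is a list of rows, each an object with "rot": the turn, a rotation vector about the tool's x, y, z in degrees, a list of three; "offset": the shift along the tool's x, y, z in cm, a list of three; "gripper": the closure, from 0 (fully open) to 1 (shut). A call has 1 to 8 rows; each row is the pose to reach, as a shift and turn from the pose commanded when the call began, along the tool's axes at that moment; what a row does not reach only later rows make up. A row lasts 1/10 s, in which the tool goes at most 50 mm and 8.59 degrees, less where a joint would pass 70% of its speed; a pose out of reach is approached as far as the arm can. A call with a gripper value outside its range is refused whole. The fingers move at their own pace and stop on an object; the grip force is fixed at half the most. Time passes only in rows, so rows that repeat a pose let the fingers close. It gives the time, the measured TCP pose, the force and the opening at its end, in the units of the state.
- bot.read_state(): the state, without advancing time (a new reading comes with each control period).
- viewer.capture(name): name is "scene" or "top"; returns a dict with "frame" (420x560x3 uint8, red, green, blue), "fx", "fy", "cx", "cy" (pixels), "view" (4x4, takes a point from world to camera coordinates). Camera axes: x right, y down, z forward; pixel columns grow to the right and rows downward; lengths in m; the calibration is good to about 2 mm. A picture is of the moment at which its call begins. There is no depth.
- ticket.hand_in(): hands the job in, once; it reports no verdict.
The state is a dict: "time_s": time; "joint_positions": joint angles; "qvel": joint speeds; "tau": joint torques, N m; "position": TCP position; "tcp_rot": TCP orientation; "force": force on the tool from outside, world axes, zero at the start; "moment": the same for the moment, N m; "opening": opening from 0.0 (shut) to 1.0 (fully open).
Only numpy, scipy, OpenCV 4.12 (cv2) and the standard library are available. Lean on these libraries where they do the work, as an engineer would, in place of code of your own. Each camera call takes 0.05 s, during which the arm holds its last target. There are 200 camera calls.

## Working session

There is one attempt and no reset: what is moved stays moved. The work goes in short steps, Python scripts to look and compute and a tool call to move; the robot and the scene stay as the last step left them, time stands still between calls to the robot, and variables do not carry over. Pictures are saved under pics/ and viewed, about 8 in all and at most 12, crops included, and the job is handed in when it is done.

Besides the shell and the picture viewer there is one more tool, called after "Emit:" as name(argument=value, ...), one argument or row to a line, values as JSON. arm_command: Moves the arm, as the interface text tells. Its arguments: {"type":"object","properties":{"targets":{"type":"array"}},"required":["targets"]}

```bash
mkdir -p pics
python3 - <<'E'
from rig import bot, viewer, ticket
import cv2,numpy as np
s=bot.read_state()
for k in s: print(k,np.round(s[k],3).tolist())
for n in ("scene","top"):
    c=viewer.capture(n); cv2.imwrite(f"pics/{n}0.png",c["frame"][:,:,::-1]); print(n,c["fx"],c["fy"],c["cx"],c["cy"]); print(np.round(c["view"],4).tolist())
E
```

```text
time_s 0.0
joint_positions [-80.186, 30.278, 82.154, -0.0, 67.69, -10.227]
qvel [0.001, -0.037, 0.022, 0.011, 0.06, -0.014]
tau [-0.001, -44.004, -17.659, 0.063, 0.058, -0.0]
position [0.214, -0.587, 0.291]
tcp_rot [[0.343, -0.939, -0.0], [-0.939, -0.343, 0.002], [-0.002, -0.0, -1.0]]
force [0.919, -0.236, -0.422]
moment [0.029, 0.01, -0.002]
opening 1.0
scene 401.17521800848493 401.17521800848493 280.07793827520777 209.68408698370132
[[0.7861, 0.6181, -0.0022, -0.441], [0.34, -0.4354, -0.8336, -0.093], [-0.5162, 0.6545, -0.5524, 1.2946], [0.0, 0.0, 0.0, 1.0]]
top 467.4012243476331 467.4012243476331 283.67546470326687 211.51270062164966
[[-0.0205, -0.9998, 0.0076, 0.0816], [-0.9829, 0.0187, -0.1832, 0.4867], [0.183, -0.0113, -0.9831, 1.3721], [0.0, 0.0, 0.0, 1.0]]
```

View pics/scene0.png

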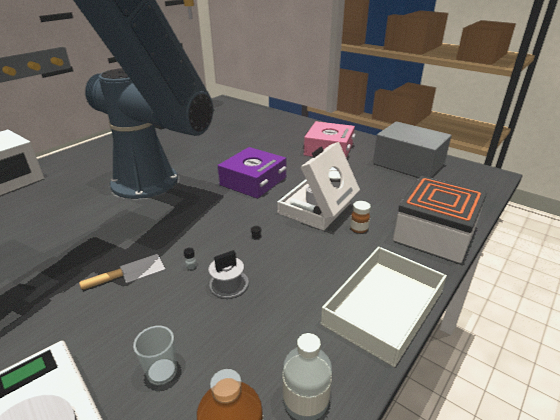

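View pics/top0.png

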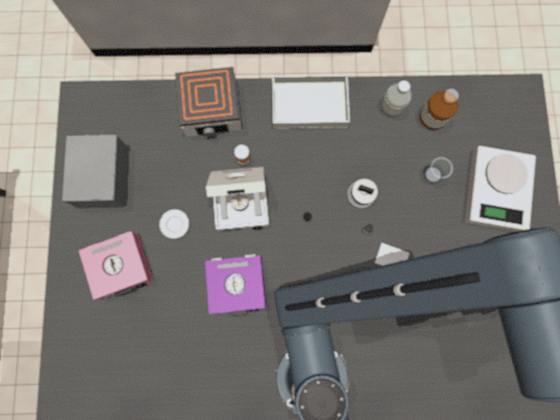

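The heater is the white open box: scene (320,190), top (239,200). The probe stands in its rest at scene (227,270), top (364,192). Next I'll enlarge both.

Run:
```python
import cv2,numpy as np
s=cv2.imread("pics/scene0.png");t=cv2.imread("pics/top0.png")
R=lambda im,x,y,w,h,k:cv2.resize(im[y:y+h,x:x+w],None,fx=k,fy=k,interpolation=cv2.INTER_CUBIC)
a=np.hstack([R(s,270,135,100,100,4),R(t,190,140,100,100,4)])
b=np.hstack([R(s,190,240,80,40,5)[:200],R(t,330,170,80,40,5)])
b=np.hstack([R(s,200,240,57,57,7)[:399,:399],R(t,336,165,57,57,7)[:399,:399]])
cv2.imwrite("pics/h.png",a);cv2.imwrite("pics/p.png",b)
```

```text
(no output)
```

View pics/h.png

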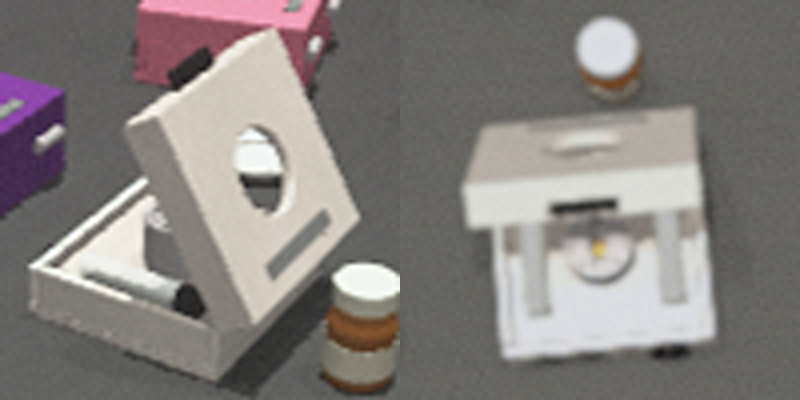

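View pics/p.png

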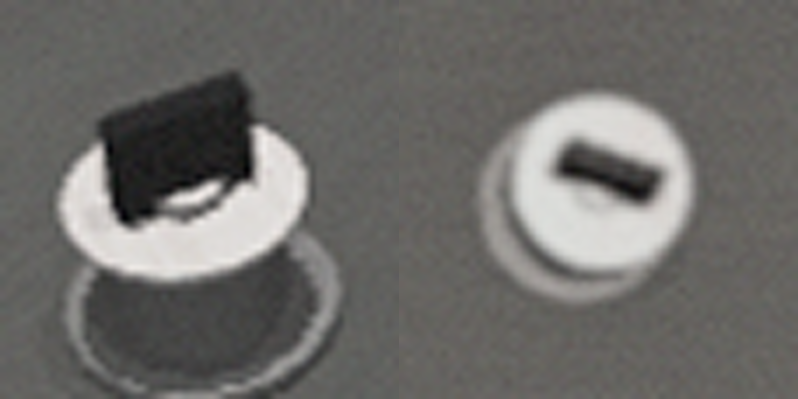

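Crops, with heater corners at crop/4 plus offset. In the top view the lower half's front bottom corners are at about (503,357) and (714,343). The lid's outer-face corners are at (487,122), (695,108), (700,170) and (465,190). In the scene view the lid stands about 60° open. The flange centre is at scene crop (183,200) and top crop (203,182). Next I'll fit both.

```bash
cat > lib.py <<'E'
import numpy as np
from scipy.optimize import least_squares
from rig import bot, viewer
def cams():
    return {n:viewer.capture(n) for n in("scene","top")}
def proj(c,P):
    P=np.atleast_2d(P); q=P@c["view"][:3,:3].T+c["view"][:3,3]
    return np.c_[c["fx"]*q[:,0]/q[:,2]+c["cx"],c["fy"]*q[:,1]/q[:,2]+c["cy"]]
def heater(p,pts):  # pts in heater frame, list of (x,y,z,is_lid), metres
    x,y,yaw,th=p; out=[]
    for X,Y,Z,l in pts:
        if l:
            a,b=X-.075,Z-.04; c,s=np.cos(th),np.sin(th)
            X,Z=.075+a*c+b*s,.04-a*s+b*c
        out.append([x+X*np.cos(yaw)-Y*np.sin(yaw),y+X*np.sin(yaw)+Y*np.cos(yaw),Z])
    return np.array(out)
E
python3 - <<'E'
from lib import *
C=cams()
u=lambda U,k,o:(np.array(U)+.5)/k-.5+np.array(o)
S=[((-75,-80,40,0),(32,265)),((-75,-80,0,0),(32,300)),((75,-80,40,0),(215,345)),((75,-80,0,0),(215,380)),((-75,80,70,1),(275,30)),((-75,-80,70,1),(153,130)),((75,-80,70,1),(249,322)),((75,80,70,1),(358,215)),((-75,-80,40,1),(128,122)),((0,0,70,1),(262,170))]
T=[((-75,80,0,0),(103,357)),((-75,-80,0,0),(314,343)),((75,80,70,1),(87,122)),((75,-80,70,1),(295,108)),((-75,80,70,1),(65,190)),((-75,-80,70,1),(301,170)),((0,0,66,0),(200,248))]
m=lambda L:[(a/1e3,b/1e3,c/1e3,l) for (a,b,c,l),_ in L]
us=u([q for _,q in S],4,(270,135));ut=u([q for _,q in T],4,(190,140))
f=lambda p:np.r_[(proj(C["scene"],heater(p,m(S)))-us).ravel(),(proj(C["top"],heater(p,m(T)))-ut).ravel()]
r=least_squares(f,[.6,.15,0,1.],loss="soft_l1")
print(r.x,np.degrees(r.x[2:]));print(np.round(f(r.x).reshape(-1,2),1).tolist())
# probe
g=lambda P:np.r_[(proj(C["scene"],P)-u((183,200),7,(200,240))).ravel(),(proj(C["top"],P)-u((203,182),7,(336,165))).ravel()]
q=least_squares(g,[.6,-.2,.05]);print("flange",q.x,q.fun)
h=lambda p:np.r_[(proj(C["scene"],[[p[0],p[1],p[4]],[p[2],p[3],p[4]]])-u([(105,122),(243,75)],7,(200,240))).ravel(),
 (proj(C["top"],[[p[0],p[1],p[4]],[p[2],p[3],p[4]]])-u([(170,150),(264,187)],7,(336,165))).ravel()]
q=least_squares(h,[.6,-.2,.6,-.25,.09]);print("wing",q.x,np.round(q.fun,1),np.degrees(np.arctan2(q.x[1]-q.x[3],q.x[0]-q.x[2])),(q.x[:2]+q.x[2:4])/2)
E
```

```text
[0.52316684 0.20631048 0.05714089 1.00205756] [ 3.27393194 57.41366924]
[[-1.0, -0.4], [-0.9, 2.8], [0.2, -2.9], [-0.7, 0.7], [-0.5, -0.5], [-0.6, -3.7], [0.6, 0.9], [0.7, 1.3], [-3.0, 1.5], [0.2, 0.3], [0.8, 0.6], [-0.5, 0.2], [-0.6, 0.0], [-0.3, -0.3], [-0.3, -1.1], [-1.4, -0.4], [-0.9, -2.1]]
flange [ 0.54796002 -0.17475525  0.05117562] [-0.28249382  0.03219587 -0.31031273 -0.255916  ]
wing [ 0.54061937 -0.17829261  0.55096261 -0.16776784  0.08942766] [ 5.8 -3.  -6.9  3.2  8.   3.8 -9.1 -4.8] -134.50158883013611 [ 0.54579099 -0.17303023]
```

```bash
cat >> lib.py <<'E'
def plan(*targets, off=.070):
    """targets (x,y,z,jaw angle deg) of the point `off` ahead of TCP -> cm offset in present tool axes, rotvec"""
    from scipy.spatial.transform import Rotation as R
    s=bot.read_state(); p=np.array(s["position"]); M=np.array(s["tcp_rot"])
    print("t",round(s["time_s"],2),"pt",np.round(p+M[:,2]*off,4),"ang",round(np.degrees(np.arctan2(M[1,0],M[0,0])),2),"F",np.round(s["force"],1),"j",np.round(s["joint_positions"],0),"op",round(s["opening"],3))
    for x,y,z,a in targets:
        a=np.radians(a); G=np.array([[np.cos(a),np.sin(a),0],[np.sin(a),-np.cos(a),0],[0,0,-1]])
        d=np.array([x,y,z])-G[:,2]*off-p
        print("off",np.round(M.T@d*100,2).tolist(),"rot",np.round(R.from_matrix(M.T@G).as_rotvec(degrees=True),1).tolist())
E
python3 - <<'E'
from lib import *
C=cams()
u=lambda U,k,o:(np.array(U)+.5)/k-.5+np.array(o)
h=lambda p:np.r_[(proj(C["scene"],[[p[0],p[1],p[4]],[p[2],p[3],p[4]]])-u([(105,122),(243,75)],7,(200,240))).ravel(),
 (proj(C["top"],[[p[0],p[1],p[4]],[p[2],p[3],p[4]]])-u([(264,187),(170,150)],7,(336,165))).ravel()]
q=least_squares(h,[.6,-.2,.6,-.25,.09]);print("wing",q.x,np.round(q.fun,1),np.degrees(np.arctan2(q.x[3]-q.x[1],q.x[2]-q.x[0])),(q.x[:2]+q.x[2:4])/2)
plan((.625,.21,.235,-86.7),(.625,.21,.235,-70),(.61,.21,.16,-86.7))
E
```

```text
wing [ 0.5370948  -0.19303928  0.55444704 -0.15258922  0.08940768] [-0.4 -0.1 -0.7  0.2 -0.4 -0.4 -0.9 -0.6] 66.78166313724768 [ 0.54577092 -0.17281425]
t 0.3 pt [ 0.2142 -0.5869  0.2219] ang -69.96 F [-0.3  0.1 -0.2] j [-80.  30.  82.   0.  68. -10.] op 0.998
off [-60.79, -65.9, -1.25] rot [-0.0, 0.0, 16.7]
off [-60.79, -65.9, -1.25] rot [-0.0, 0.0, 0.0]
off [-61.3, -64.49, 6.25] rot [-0.0, 0.0, 16.7]
```

Emit:
arm_command(
  targets=[
    {"offset": [-3, -3.3, -1.3], "rot": [0, 0, 4], "gripper": 1},
    {"offset": [-61, -66, -1.3], "rot": [0, 0, 17], "gripper": 1},
    {"offset": [-61, -66, -1.3], "rot": [0, 0, 17], "gripper": 1},
    {"offset": [-61, -66, -1.3], "rot": [0, 0, 17], "gripper": 1},
    {"offset": [-61, -66, -1.3], "rot": [0, 0, 17], "gripper": 1},
    {"offset": [-61, -66, -1.3], "rot": [0, 0, 17], "gripper": 1},
    {"offset": [-61, -66, -1.3], "rot": [0, 0, 17], "gripper": 1},
    {"offset": [-61, -66, -1.3], "rot": [0, 0, 17], "gripper": 1},
  ],
)

```text
time_s: 1.1
position: [0.3955, -0.2345, 0.3055]
tcp_rot: [[0.052, -0.999, 0.001], [-0.999, -0.052, -0.0], [0.001, -0.001, -1.0]]
force: [0.9, 0.1, 0.0]
opening: 0.353
```

```bash
python3 -c "
from lib import *
plan((.625,.21,.235,-86.7),(.61,.21,.16,-86.7))"
```

```text
t 1.1 pt [ 0.3955 -0.2346  0.2355] ang -86.99 F [0.9 0.1 0. ] j [-45.  16. 104.   0.  59.  42.] op 0.353
off [-43.19, -25.25, 0.05] rot [-0.0, -0.0, -0.3]
off [-43.27, -23.75, 7.54] rot [-0.0, -0.0, -0.3]
```

Emit:
arm_command(
  targets=[
    {"offset": [-43, -25, 0], "rot": [0, 0, 0], "gripper": 1},
    {"offset": [-43, -25, 0], "rot": [0, 0, 0], "gripper": 1},
    {"offset": [-43, -25, 0], "rot": [0, 0, 0], "gripper": 1},
    {"offset": [-43, -25, 0], "rot": [0, 0, 0], "gripper": 1},
    {"offset": [-43, -25, 0], "rot": [0, 0, 0], "gripper": 1},
    {"offset": [-43, -25, 0], "rot": [0, 0, 0], "gripper": 1},
    {"offset": [-43, -25, 0], "rot": [0, 0, 0], "gripper": 1},
    {"offset": [-43, -25, 0], "rot": [0, 0, 0], "gripper": 1},
  ],
)

```text
time_s: 1.9
position: [0.5779, 0.1218, 0.3054]
tcp_rot: [[0.053, -0.999, 0.0], [-0.999, -0.053, -0.0], [0.0, -0.0, -1.0]]
force: [0.2, -1.4, 0.0]
opening: -0.0
```

```bash
python3 -c "
from lib import *
plan((.625,.21,.235,-86.7),(.61,.21,.16,-86.7))"
```

```text
t 1.9 pt [0.5779 0.1218 0.2354] ang -86.94 F [ 0.2 -1.4  0. ] j [ 1. 27. 86. -0. 67. 88.] op -0.0
off [-8.55, -5.18, 0.04] rot [-0.0, -0.0, -0.2]
off [-8.64, -3.68, 7.53] rot [-0.0, -0.0, -0.2]
```

Emit:
arm_command(
  targets=[
    {"offset": [-8.6, -5.2, 0], "rot": [0, 0, 0], "gripper": 1},
    {"offset": [-8.6, -5.2, 0], "rot": [0, 0, 0], "gripper": 1},
    {"offset": [-8.6, -4.5, 3.5], "rot": [0, 0, 0], "gripper": 1},
    {"offset": [-8.6, -4, 7.2], "rot": [0, 0, 0], "gripper": 1},
    {"offset": [-8.6, -3.7, 7.2], "rot": [0, 0, 0], "gripper": 1},
    {"offset": [-8.6, -3.7, 7.2], "rot": [0, 0, 0], "gripper": 1},
  ],
)

```text
time_s: 2.5
position: [0.6091, 0.2074, 0.233]
tcp_rot: [[0.053, -0.999, -0.002], [-0.999, -0.053, -0.0], [0.0, 0.002, -1.0]]
force: [-0.4, -0.2, 0.2]
opening: 0.005
```

```bash
python3 -c "
from lib import *
T=[]
for d in (50,40,30,20,10,4,0,-2):
    t=np.radians(d); P=heater((.523,.206,.057,t),[(-.055,0,.07,1)])[0]; T.append((*(P+[.0095*np.cos(.057),.0005,-.001]),-86.7))
print(np.round(T,3)); plan(*T)"
```

```text
[[ 5.47e-01  2.07e-01  1.58e-01 -8.67e+01]
 [ 5.27e-01  2.06e-01  1.46e-01 -8.67e+01]
 [ 5.10e-01  2.05e-01  1.30e-01 -8.67e+01]
 [ 4.96e-01  2.04e-01  1.12e-01 -8.67e+01]
 [ 4.85e-01  2.04e-01  9.10e-02 -8.67e+01]
 [ 4.80e-01  2.04e-01  7.80e-02 -8.67e+01]
 [ 4.78e-01  2.03e-01  6.90e-02 -8.67e+01]
 [ 4.77e-01  2.03e-01  6.40e-02 -8.67e+01]]
t 2.5 pt [0.609  0.2074 0.163 ] ang -86.96 F [-0.4 -0.2  0.2] j [ 9. 36. 82.  0. 62. 96.] op 0.005
off [-0.32, 6.22, 0.53] rot [0.1, -0.0, -0.3]
off [-0.31, 8.19, 1.76] rot [0.1, -0.0, -0.3]
off [-0.3, 9.91, 3.32] rot [0.1, -0.0, -0.3]
off [-0.3, 11.34, 5.16] rot [0.1, -0.0, -0.3]
off [-0.3, 12.43, 7.21] rot [0.1, -0.0, -0.3]
off [-0.29, 12.9, 8.53] rot [0.1, -0.0, -0.3]
off [-0.29, 13.14, 9.43] rot [0.1, -0.0, -0.3]
off [-0.29, 13.24, 9.88] rot [0.1, -0.0, -0.3]
```

Emit:
arm_command(
  targets=[
    {"offset": [0, 2, 0.2], "rot": [0, 0, 0], "gripper": 1},
    {"offset": [0, 4, 0.3], "rot": [0, 0, 0], "gripper": 1},
    {"offset": [0, 5.2, 0.4], "rot": [0, 0, 0], "gripper": 1},
    {"offset": [0, 6.2, 0.6], "rot": [0, 0, 0], "gripper": 1},
    {"offset": [0, 7.2, 1.1], "rot": [0, 0, 0], "gripper": 1},
    {"offset": [0, 8.2, 1.8], "rot": [0, 0, 0], "gripper": 1},
    {"offset": [0, 9.1, 2.5], "rot": [0, 0, 0], "gripper": 1},
    {"offset": [0, 9.9, 3.3], "rot": [0, 0, 0], "gripper": 1},
  ],
)

```text
time_s: 3.3
position: [0.5096, 0.2019, 0.1996]
tcp_rot: [[0.053, -0.999, -0.001], [-0.999, -0.053, -0.001], [0.0, 0.001, -1.0]]
force: [0.9, -1.3, 2.2]
opening: 0.004
```

```bash
python3 -c "
from lib import *
T=[]
for d in (25,20,15,10,6,3,0,-2):
    t=np.radians(d); P=heater((.523,.206,.057,t),[(-.055,0,.07,1)])[0]; T.append((*(P+[.0095*np.cos(.057),.0005,-.001]),-86.7))
plan(*T)"
```

```text
t 3.3 pt [0.5095 0.2019 0.1296] ang -86.96 F [ 0.9 -1.3  2.2] j [10. 32. 98. -0. 50. 97.] op 0.004
off [-0.32, 0.7, 0.85] rot [0.1, -0.0, -0.3]
off [-0.32, 1.38, 1.8] rot [0.1, -0.0, -0.3]
off [-0.32, 1.96, 2.8] rot [0.1, -0.0, -0.3]
off [-0.32, 2.46, 3.85] rot [0.1, -0.0, -0.3]
off [-0.32, 2.8, 4.72] rot [0.1, -0.0, -0.3]
off [-0.31, 3.01, 5.39] rot [0.1, -0.0, -0.3]
off [-0.31, 3.18, 6.07] rot [0.1, -0.0, -0.3]
off [-0.31, 3.28, 6.52] rot [0.1, -0.0, -0.3]
```

Contact made (2.2 N), so I'll carry on down.

Emit:
arm_command(
  targets=[
    {"offset": [-0.3, 0.7, 0.9], "rot": [0, 0, 0], "gripper": 1},
    {"offset": [-0.3, 1.4, 1.8], "rot": [0, 0, 0], "gripper": 1},
    {"offset": [-0.3, 2.0, 2.8], "rot": [0, 0, 0], "gripper": 1},
    {"offset": [-0.3, 2.5, 3.8], "rot": [0, 0, 0], "gripper": 1},
    {"offset": [-0.3, 2.8, 4.7], "rot": [0, 0, 0], "gripper": 1},
    {"offset": [-0.3, 3, 5.3], "rot": [0, 0, 0], "gripper": 1},
    {"offset": [-0.3, 3.2, 5.8], "rot": [0, 0, 0], "gripper": 1},
    {"offset": [-0.3, 3.2, 6], "rot": [0, 0, 0], "gripper": 1},
  ],
)

```text
time_s: 4.1
position: [0.4777, 0.2037, 0.14]
tcp_rot: [[0.053, -0.999, -0.003], [-0.999, -0.053, -0.0], [-0.0, 0.003, -1.0]]
force: [-3.7, -0.2, 18.1]
opening: 0.004
```

```bash
python3 -c "
from lib import *
plan((.478,.204,.07,-86.7))"
```

```text
t 4.1 pt [0.4775 0.2037 0.07  ] ang -86.97 F [-3.7 -0.2 18.1] j [ 11.  36. 104.   0.  40.  98.] op 0.004
off [-0.03, -0.03, 0.0] rot [0.1, 0.0, -0.3]
```

Emit:
arm_command(
  targets=[
    {"offset": [0, 0, -4], "rot": [0, 0, 0], "gripper": 1},
    {"offset": [0, 0, -9], "rot": [0, 0, 0], "gripper": 0.5},
    {"offset": [5, -1, -10], "rot": [0, 0, -8], "gripper": 0.5},
    {"offset": [10, -1.5, -10], "rot": [0, 0, -16], "gripper": 0.5},
    {"offset": [15, -2, -10], "rot": [0, 0, -24], "gripper": 0.5},
    {"offset": [20, -2.5, -10], "rot": [0, 0, -32], "gripper": 0.5},
    {"offset": [25, -3, -10], "rot": [0, 0, -40], "gripper": 0.5},
    {"offset": [30, -3.5, -10], "rot": [0, 0, -48], "gripper": 0.5},
  ],
)

```text
time_s: 4.9
position: [0.5249, -0.064, 0.2402]
tcp_rot: [[0.759, -0.651, 0.0], [-0.651, -0.759, 0.0], [-0.0, -0.0, -1.0]]
force: [1.1, 0.2, -0.2]
opening: 0.482
```

Run:
```python
from lib import *
import cv2
C=cams()
plan((.546,-.173,.14,-23.2))
R=lambda im,x,y,w,h,k:cv2.resize(im[y:y+h,x:x+w],None,fx=k,fy=k,interpolation=cv2.INTER_CUBIC)
s,t=[C[n]["frame"][:,:,::-1].copy() for n in("scene","top")]
p=(.523,.206,.057,0)
cv2.imwrite("pics/h1.png",np.hstack([R(s,265,135,100,100,4),R(t,190,140,100,100,4)]))
```

```text
t 5.0 pt [ 0.5271 -0.0681  0.1705] ang -41.21 F [ 0.4 -0.   0.2] j [-19.  27.  99.  -0.  54.  22.] op 0.49
off [8.35, 6.65, 3.08] rot [0.0, -0.2, -18.0]
```

View pics/h1.png

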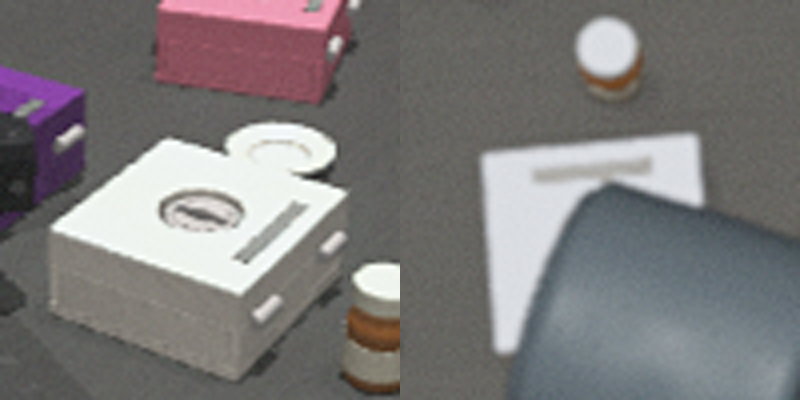

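The lid is shut, with the halves meeting in the scene crop. The top-face corners there are (52,232), (168,138), (348,190) and (242,293), and the hole centre is about (202,210). In the top crop the rear corners are (482,152) and (698,135). I'll refit the heater and descend to the probe.

Emit:
arm_command(
  targets=[
    {"offset": [4, 3.3, 0.5], "rot": [0, 0, -8], "gripper": 0.5},
    {"offset": [8, 6.3, 1], "rot": [0, 0, -16], "gripper": 0.5},
    {"offset": [8.4, 6.7, 1.5], "rot": [0, 0, -18], "gripper": 0.5},
    {"offset": [8.4, 6.7, 1.5], "rot": [0, 0, -18], "gripper": 0.5},
    {"offset": [8.4, 6.7, 1.5], "rot": [0, 0, -18], "gripper": 0.5},
  ],
)

```text
time_s: 5.5
position: [0.5438, -0.1668, 0.2248]
tcp_rot: [[0.92, -0.392, -0.002], [-0.392, -0.92, 0.002], [-0.002, -0.001, -1.0]]
force: [-0.7, 1.4, -0.2]
opening: 0.502
```

Run:
```python
from lib import *
import cv2
C=cams()
u=lambda U,k,o:(np.array(U)+.5)/k-.5+np.array(o)
S=[((-75,-80,70,0),(52,232)),((-75,80,70,0),(168,138)),((75,80,70,0),(348,190)),((75,-80,70,0),(242,293)),((0,0,70,0),(202,210)),((75,-80,0,0),(237,378)),((-75,-80,0,0),(52,305))]
T=[((75,80,70,0),(82,152)),((75,-80,70,0),(298,135)),((-75,80,70,0),(96,343))]
m=lambda L:[(a/1e3,b/1e3,c/1e3,l) for (a,b,c,l),_ in L]
us=u([q for _,q in S],4,(265,135));ut=u([q for _,q in T],4,(190,140))
f=lambda p:np.r_[(proj(C["scene"],heater([*p,0],m(S)))-us).ravel(),(proj(C["top"],heater([*p,0],m(T)))-ut).ravel()]
r=least_squares(f,[.52,.2,0],loss="soft_l1")
print(r.x,np.degrees(r.x[2]));print(np.round(f(r.x).reshape(-1,2),1).tolist())
plan((.546,-.173,.057,-23.2))
R=lambda im,x,y,w,h,k:cv2.resize(im[y:y+h,x:x+w],None,fx=k,fy=k,interpolation=cv2.INTER_CUBIC)
s,t=[C[n]["frame"][:,:,::-1].copy() for n in("scene","top")]
cv2.imwrite("pics/g.png",np.hstack([R(s,185,190,100,100,4),R(t,190,140,100,100,4)]))
```

```text
[0.5234464  0.20684816 0.07429035] 4.256523299914827
[[-0.7, -1.1], [0.1, -0.2], [0.5, 0.4], [-0.0, 0.4], [0.1, -0.1], [-0.3, 1.1], [-0.6, 1.9], [-0.2, -0.3], [-1.2, -0.8], [-0.3, 1.0]]
t 5.6 pt [ 0.544  -0.1662  0.1553] ang -22.94 F [ 0.5 -0.   0.3] j [-28.  31.  94.   0.  55.  -5.] op 0.499
off [0.46, 0.55, 9.83] rot [-0.0, 0.1, 0.3]
```

View pics/g.png

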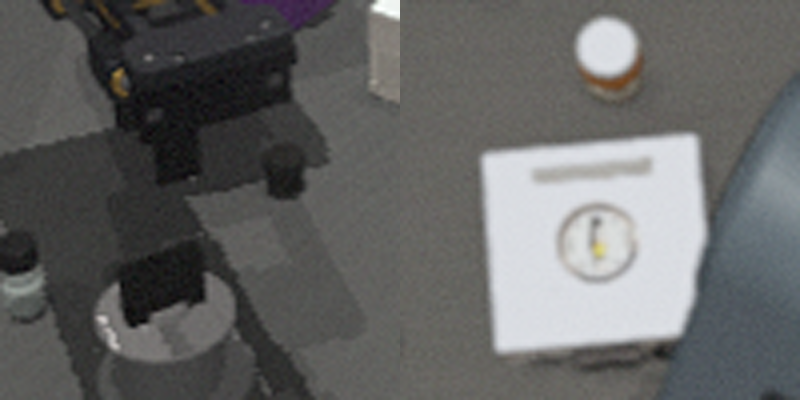

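The top crop now shows the whole hole, centred at (197,242), and the front-left top corner at (97,352). The scene crop shows the gripper above the wing. I'll refine the fit, then descend.

Emit:
arm_command(
  targets=[
    {"offset": [0.5, 0.6, 2], "rot": [0, 0, 0], "gripper": 0.5},
    {"offset": [0.5, 0.6, 4.5], "rot": [0, 0, 0], "gripper": 0.5},
    {"offset": [0.5, 0.6, 7], "rot": [0, 0, 0], "gripper": 0.5},
    {"offset": [0.5, 0.6, 8.5], "rot": [0, 0, 0], "gripper": 0.5},
    {"offset": [0.5, 0.6, 9.5], "rot": [0, 0, 0], "gripper": 0.5},
    {"offset": [0.5, 0.6, 9.7], "rot": [0, 0, 0], "gripper": 0.5},
    {"offset": [0.5, 0.6, 9.7], "rot": [0, 0, 0], "gripper": 0.5},
  ],
)

```text
time_s: 6.3
position: [0.547, -0.1749, 0.1286]
tcp_rot: [[0.921, -0.39, 0.0], [-0.39, -0.921, -0.0], [0.0, -0.0, -1.0]]
force: [0.1, -0.2, 0.6]
opening: 0.497
```

Run:
```python
from lib import *
C=cams()
u=lambda U,k,o:(np.array(U)+.5)/k-.5+np.array(o)
S=[((-75,-80,70,0),(52,232)),((-75,80,70,0),(168,138)),((75,80,70,0),(348,190)),((75,-80,70,0),(242,293)),((0,0,70,0),(202,210))]
T=[((75,80,70,0),(82,152)),((75,-80,70,0),(298,135)),((-75,80,70,0),(96,351)),((0,0,70,0),(197,242))]
m=lambda L:[(a/1e3,b/1e3,c/1e3,l) for (a,b,c,l),_ in L]
us=u([q for _,q in S],4,(265,135));ut=u([q for _,q in T],4,(190,140))
f=lambda p:np.r_[(proj(C["scene"],heater([*p,0],m(S)))-us).ravel(),(proj(C["top"],heater([*p,0],m(T)))-ut).ravel()]
r=least_squares(f,[.52,.2,0],loss="soft_l1")
print(r.x,np.degrees(r.x[2]));print(np.round(f(r.x).reshape(-1,2),1).tolist())
g=lambda P:np.r_[(proj(C["scene"],P)-us[4]).ravel(),(proj(C["top"],P)-ut[3]).ravel()]
q=least_squares(g,[.52,.2,.07]);print("hole",q.x,q.fun)
plan((.546,-.173,.057,-23.2))
```

```text
[0.52264984 0.2060939  0.07896869] 4.524572922037166
[[-1.1, -0.9], [-0.4, -0.2], [0.1, 0.4], [-0.2, 0.4], [-0.3, -0.1], [-0.0, 0.1], [-1.1, -0.6], [0.1, -0.6], [-0.2, -0.7]]
hole [0.52201583 0.20642511 0.0689078 ] [-0.45589843  0.09208893 -0.31968455 -0.38152004]
t 6.4 pt [ 0.5474 -0.1755  0.0592] ang -22.95 F [-1.   0.2 -0.5] j [-29.  40.  97.   0.  44.  -6.] op 0.5
off [-0.22, -0.18, 0.22] rot [0.0, -0.1, 0.2]
```

Emit:
arm_command(
  targets=[
    {"offset": [-0.2, -0.2, 0.2], "rot": [0, 0, 0], "gripper": 0.5},
    {"offset": [-0.2, -0.2, 0.2], "rot": [0, 0, 0], "gripper": 0.7},
    {"offset": [-0.2, -0.2, 0.2], "rot": [0, 0, 0], "gripper": 0.85},
    {"offset": [-0.2, -0.2, 0.2], "rot": [0, 0, 0], "gripper": 1},
    {"offset": [-0.2, -0.2, 0.2], "rot": [0, 0, 0], "gripper": 1},
    {"offset": [-0.2, -0.2, 0.2], "rot": [0, 0, 0], "gripper": 1},
    {"offset": [-0.2, -0.2, 0.2], "rot": [0, 0, 0], "gripper": 1},
  ],
)

```text
time_s: 7.1
position: [0.5459, -0.1731, 0.1263]
tcp_rot: [[0.921, -0.39, 0.0], [-0.39, -0.921, -0.0], [0.001, 0.0, -1.0]]
force: [0.1, -1.2, -0.0]
opening: 0.137
```

Emit:
arm_command(
  targets=[
    {"offset": [0, 0, -0.5], "rot": [0, 0, 0], "gripper": 1},
    {"offset": [0, 0, -2], "rot": [0, 0, 0], "gripper": 1},
    {"offset": [0, 0, -4], "rot": [0, 0, 0], "gripper": 1},
    {"offset": [0, 0, -6], "rot": [0, 0, 0], "gripper": 1},
    {"offset": [0, 0, -8], "rot": [0, 0, 0], "gripper": 1},
    {"offset": [0, 0, -10], "rot": [0, 0, 0], "gripper": 1},
    {"offset": [0, 0, -10], "rot": [0, 0, 0], "gripper": 1},
  ],
)

```text
time_s: 7.8
position: [0.5469, -0.1734, 0.2288]
tcp_rot: [[0.921, -0.39, 0.005], [-0.39, -0.921, -0.003], [0.006, 0.001, -1.0]]
force: [1.9, -0.8, -2.6]
opening: 0.135
```

Run:
```python
from lib import *
import cv2
plan((.5225,.206,.17,94.4),(.5225,.206,.18,60))
C=cams()
R=lambda im,x,y,w,h,k:cv2.resize(im[y:y+h,x:x+w],None,fx=k,fy=k,interpolation=cv2.INTER_CUBIC)
s=C["scene"]["frame"][:,:,::-1].copy()
P=np.array(bot.read_state()["position"]); g=proj(C["scene"],[P-[0,0,.074],P-[0,0,.074+.037]]); print(g)
x,y=(g[0]-45).astype(int);print(x,y)
cv2.imwrite("pics/held.png",R(s,x,y,90,90,6))
```

```text
t 7.8 pt [ 0.5472 -0.1736  0.1588] ang -22.96 F [ 1.9 -0.8 -2.6] j [-29.  31.  93.   0.  56.  -6.] op 0.135
off [-17.04, -33.98, -1.23] rot [0.3, -0.2, -117.4]
off [-17.04, -33.98, -2.23] rot [0.3, -0.2, -83.0]
[[221.39256103 229.7325903 ]
 [222.86570296 244.0339069 ]]
176 184
```

View pics/held.png

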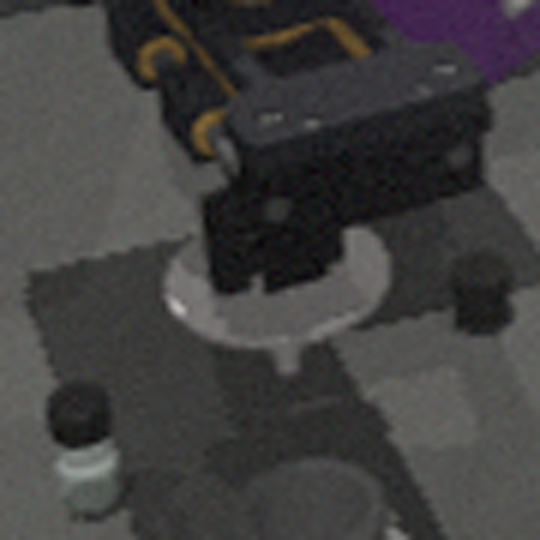

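The probe is held level, with the flange centre at about crop (278,279) against (272,274) expected. Next is the move over the socket.

Emit:
arm_command(
  targets=[
    {"offset": [-1, -2, -0.5], "rot": [0, 0, -6], "gripper": 1},
    {"offset": [-3, -6, -0.5], "rot": [0, 0, -14], "gripper": 1},
    {"offset": [-5, -10, -0.5], "rot": [0, 0, -22], "gripper": 1},
    {"offset": [-7, -14, -0.5], "rot": [0, 0, -30], "gripper": 1},
    {"offset": [-9, -18, -0.5], "rot": [0, 0, -38], "gripper": 1},
    {"offset": [-11, -22, -0.5], "rot": [0, 0, -46], "gripper": 1},
    {"offset": [-13, -26, -0.5], "rot": [0, 0, -53], "gripper": 1},
    {"offset": [-15, -30, -0.5], "rot": [0, 0, -60], "gripper": 1},
  ],
)

```text
time_s: 8.7
position: [0.5233, 0.1635, 0.2296]
tcp_rot: [[0.795, 0.606, -0.003], [0.606, -0.795, -0.0], [-0.003, -0.002, -1.0]]
force: [1.2, 0.2, -1.0]
opening: 0.137
```

```bash
python3 -c "
from lib import *
plan((.5225,.206,.16,94.4))"
```

```text
t 8.7 pt [0.5231 0.1635 0.1596] ang 37.31 F [ 1.2  0.2 -1. ] j [  6.  29.  97.  -0.  54. -32.] op 0.137
off [2.51, -3.43, -0.04] rot [-0.2, 0.1, -57.1]
```

Emit:
arm_command(
  targets=[
    {"offset": [0.6, -0.8, 0], "rot": [0, 0, -8], "gripper": 1},
    {"offset": [1.2, -1.6, 0], "rot": [0, 0, -16], "gripper": 1},
    {"offset": [1.8, -2.4, 0], "rot": [0, 0, -24], "gripper": 1},
    {"offset": [2.3, -3.1, 0], "rot": [0, 0, -32], "gripper": 1},
    {"offset": [2.5, -3.4, 0], "rot": [0, 0, -40], "gripper": 1},
    {"offset": [2.5, -3.4, 0], "rot": [0, 0, -48], "gripper": 1},
    {"offset": [2.5, -3.4, 0], "rot": [0, 0, -55], "gripper": 1},
    {"offset": [2.5, -3.4, 0], "rot": [0, 0, -57], "gripper": 1},
  ],
)

```text
time_s: 9.5
position: [0.523, 0.2039, 0.2294]
tcp_rot: [[-0.073, 0.997, -0.004], [0.997, 0.073, -0.001], [-0.0, -0.004, -1.0]]
force: [0.6, 0.2, -1.8]
opening: 0.136
```

Emit:
arm_command(
  targets=[
    {"offset": [0, 0, 0], "rot": [0, 0, 0], "gripper": 1},
    {"offset": [0, 0, 0.5], "rot": [0, 0, 0], "gripper": 1},
    {"offset": [0, 0, 1.0], "rot": [0, 0, 0], "gripper": 1},
    {"offset": [0, 0, 1.0], "rot": [0, 0, 0], "gripper": 1},
  ],
)

```text
time_s: 9.9
position: [0.5234, 0.2039, 0.2199]
tcp_rot: [[-0.07, 0.998, -0.003], [0.998, 0.07, -0.0], [-0.0, -0.003, -1.0]]
force: [1.2, 0.4, -2.0]
opening: 0.133
```

Run:
```python
from lib import *
import cv2
plan((.5225,.206,.15,94.4))
C=cams()
R=lambda im,x,y,w,h,k:cv2.resize(im[y:y+h,x:x+w],None,fx=k,fy=k,interpolation=cv2.INTER_CUBIC)
P=np.array(bot.read_state()["position"]); out=[]
O=P-[0,0,.0763]; ph=np.radians(np.arange(0,360,15))
ring=lambda c,r:np.c_[c[0]+r*np.cos(ph),c[1]+r*np.sin(ph),0*ph+c[2]]
for n in("scene","top"):
    im=C[n]["frame"][:,:,::-1].copy()
    g=proj(C[n],O)[0]; x,y=(g-40).astype(int); big=R(im,x,y,80,80,5)
    for pts,col in((ring(O,.038),(0,0,255)),(ring([.5225,.206,.07],.0305),(0,200,0)),(np.array([O-[0,0,.037],O-[0,0,.018]]),(255,0,255))):
        for q in proj(C[n],pts): cv2.circle(big,tuple(int(v) for v in np.round((q-[x,y]+.5)*5-.5)),1,col,-1)
    out.append(big)
cv2.imwrite("pics/hov.png",np.hstack(out))
```

```text
t 9.9 pt [0.5232 0.2038 0.1499] ang 94.0 F [ 1.2  0.4 -2. ] j [ 10.  31.  95.   0.  54. -84.] op 0.133
off [0.22, -0.07, -0.01] rot [-0.2, 0.0, -0.4]
```

View pics/hov.png

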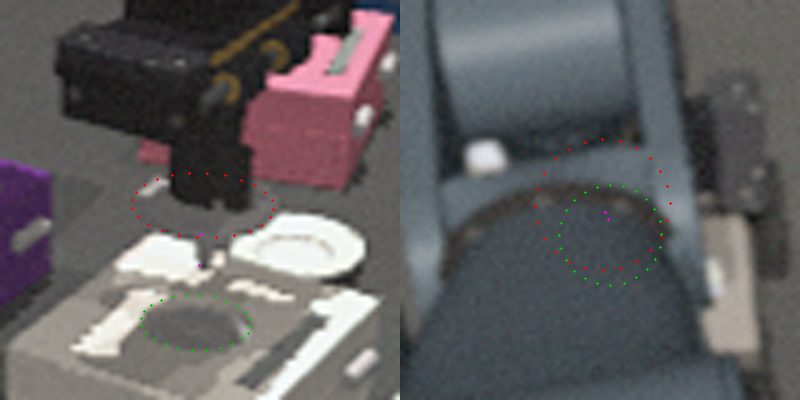

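In the scene crop the hole ring matches. The stem sits at about x=207 against 203 predicted, so the probe is roughly 0.8 px (2 mm) to the right. I'll aim slightly back along that direction and lower with force checks.

Emit:
arm_command(
  targets=[
    {"offset": [0.13, 0.15, 1], "rot": [0, 0, -0.4], "gripper": 1},
    {"offset": [0.13, 0.15, 2], "rot": [0, 0, -0.4], "gripper": 1},
    {"offset": [0.13, 0.15, 3], "rot": [0, 0, -0.4], "gripper": 1},
    {"offset": [0.13, 0.15, 3.7], "rot": [0, 0, -0.4], "gripper": 1},
    {"offset": [0.13, 0.15, 4.0], "rot": [0, 0, -0.4], "gripper": 1},
    {"offset": [0.13, 0.15, 4.0], "rot": [0, 0, -0.4], "gripper": 1},
  ],
)

```text
time_s: 10.6
position: [0.5252, 0.2054, 0.1805]
tcp_rot: [[-0.077, 0.997, -0.001], [0.997, 0.077, -0.0], [-0.0, -0.001, -1.0]]
force: [-1.0, -0.3, -1.6]
opening: 0.137
```

Run:
```python
from lib import *
import cv2
plan((.5215,.205,.1058,94.4))
C=cams()["scene"]
P=np.array(bot.read_state()["position"]);M=np.array(bot.read_state()["tcp_rot"]); O=P+M[:,2]*.0763
ph=np.radians(np.arange(0,360,12))
ring=lambda c,r:np.c_[c[0]+r*np.cos(ph),c[1]+r*np.sin(ph),0*ph+c[2]]
im=C["frame"][:,:,::-1]
x,y=(proj(C,O)[0]-[30,22]).astype(int); big=cv2.resize(im[y:y+46,x:x+60],None,fx=12,fy=12,interpolation=cv2.INTER_CUBIC)
for pts,col in((ring(O+[0,0,.004],.038),(0,0,255)),(ring([.5225,.206,.07],.0305),(0,200,0)),(ring(O+M[:,2]*.034,.004),(255,0,255))):
    for q in proj(C,pts): cv2.circle(big,tuple(int(v) for v in np.round((q-[x,y]+.5)*12-.5)),1,col,-1)
cv2.imwrite("pics/hov2.png",big)
```

```text
t 10.6 pt [0.5251 0.2054 0.1105] ang 94.43 F [-1.  -0.3 -1.6] j [ 10.  34.  97.   0.  49. -84.] op 0.137
off [-0.01, -0.37, 0.47] rot [-0.1, 0.0, 0.0]
```

View pics/hov2.png

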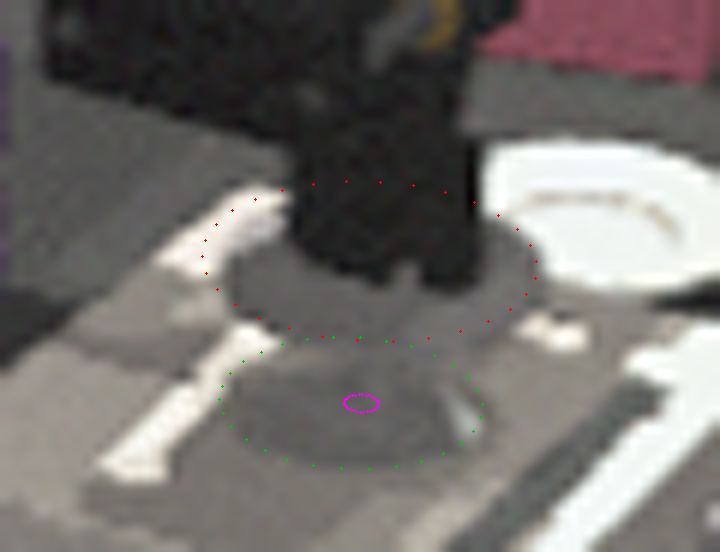

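The flange's right edge is at 541 against 537 predicted, and the hole is offset about the same way, so aim straight at the estimated hole. My last y sign was wrong, leaving the tool at x=0.525. I'll correct that and lower.

Emit:
arm_command(
  targets=[
    {"offset": [0.02, -0.3, 0], "rot": [0, 0, 0], "gripper": 1},
    {"offset": [0.02, -0.3, 0.2], "rot": [0, 0, 0], "gripper": 1},
    {"offset": [0.02, -0.3, 0.5], "rot": [0, 0, 0], "gripper": 1},
    {"offset": [0.02, -0.3, 0.8], "rot": [0, 0, 0], "gripper": 1},
    {"offset": [0.02, -0.3, 1.1], "rot": [0, 0, 0], "gripper": 1},
    {"offset": [0.02, -0.3, 1.4], "rot": [0, 0, 0], "gripper": 1},
    {"offset": [0.02, -0.3, 1.4], "rot": [0, 0, 0], "gripper": 1},
  ],
)

```text
time_s: 11.4
position: [0.5223, 0.2054, 0.1667]
tcp_rot: [[-0.077, 0.997, -0.001], [0.997, 0.077, -0.0], [-0.0, -0.001, -1.0]]
force: [0.7, -0.4, -1.8]
opening: 0.134
```

```bash
python3 -c "
from lib import *
plan((.522,.206,.0968,94.4)); print(bot.read_state()['moment'])"
```

```text
t 11.4 pt [0.5222 0.2054 0.0967] ang 94.42 F [ 0.7 -0.4 -1.8] j [ 10.  36.  97.   0.  47. -84.] op 0.134
off [0.06, -0.02, -0.01] rot [-0.1, 0.0, 0.0]
[ 0.11806485 -0.06449985  0.005171  ]
```

No contact yet. Next comes the height where the pins meet the plate (flange at about 87 mm).

Emit:
arm_command(
  targets=[
    {"offset": [0.03, 0, 0.2], "rot": [0, 0, 0], "gripper": 1},
    {"offset": [0.03, 0, 0.4], "rot": [0, 0, 0], "gripper": 1},
    {"offset": [0.03, 0, 0.6], "rot": [0, 0, 0], "gripper": 1},
    {"offset": [0.03, 0, 0.7], "rot": [0, 0, 0], "gripper": 1},
    {"offset": [0.03, 0, 0.7], "rot": [0, 0, 0], "gripper": 1},
  ],
)

```text
time_s: 11.9
position: [0.5222, 0.2052, 0.1598]
tcp_rot: [[-0.077, 0.997, -0.001], [0.997, 0.077, -0.001], [-0.001, -0.001, -1.0]]
force: [-0.2, -3.5, -1.2]
opening: 0.14
```

```bash
python3 -c "
from lib import *
plan((.522,.206,.0968,94.4)); print(bot.read_state()['moment'])"
```

```text
t 11.9 pt [0.5221 0.2051 0.0898] ang 94.44 F [-0.2 -3.5 -1.2] j [ 10.  36.  98.  -0.  46. -84.] op 0.14
off [0.08, -0.01, -0.7] rot [-0.1, 0.1, 0.0]
[-0.71418869 -0.08146717 -0.02220554]
```

The pins are in the slot (flange at 83.5 mm, no axial load). There is a side load of −3.5 N in y, so I'll relax toward −y and go on down.

Emit:
arm_command(
  targets=[
    {"offset": [-0.1, 0, 0], "rot": [0, 0, 0], "gripper": 1},
    {"offset": [-0.1, 0, 0.2], "rot": [0, 0, 0], "gripper": 1},
    {"offset": [-0.1, 0, 0.4], "rot": [0, 0, 0], "gripper": 1},
    {"offset": [-0.1, 0, 0.5], "rot": [0, 0, 0], "gripper": 1},
    {"offset": [-0.1, 0, 0.5], "rot": [0, 0, 0], "gripper": 1},
  ],
)

```text
time_s: 12.4
position: [0.5226, 0.2048, 0.1555]
tcp_rot: [[-0.077, 0.997, 0.0], [0.997, 0.077, -0.0], [-0.0, 0.0, -1.0]]
force: [-2.0, -2.8, 3.3]
opening: 0.135
```

```bash
python3 -c "
from lib import *
plan((.522,.206,.0768,94.4)); print(bot.read_state()['moment'])"
```

```text
t 12.4 pt [0.5226 0.2048 0.0855] ang 94.43 F [-2.  -2.8  3.3] j [ 10.  37.  98.  -0.  46. -84.] op 0.135
off [0.13, -0.05, 0.87] rot [0.0, 0.0, 0.0]
[-0.45060219  0.10514261  0.01770533]
```

The spring is engaged. I'll press on to the lid.

Emit:
arm_command(
  targets=[
    {"offset": [-0.1, -0.05, 0.1], "rot": [0, 0, 0], "gripper": 1},
    {"offset": [-0.1, -0.05, 0.3], "rot": [0, 0, 0], "gripper": 1},
    {"offset": [-0.1, -0.05, 0.5], "rot": [0, 0, 0], "gripper": 1},
    {"offset": [-0.1, -0.05, 0.7], "rot": [0, 0, 0], "gripper": 1},
    {"offset": [-0.1, -0.05, 0.85], "rot": [0, 0, 0], "gripper": 1},
    {"offset": [-0.1, -0.05, 0.95], "rot": [0, 0, 0], "gripper": 1},
    {"offset": [-0.1, -0.05, 0.95], "rot": [0, 0, 0], "gripper": 1},
  ],
)

```text
time_s: 13.1
position: [0.5225, 0.2044, 0.1468]
tcp_rot: [[-0.077, 0.997, 0.002], [0.997, 0.077, 0.001], [0.001, 0.002, -1.0]]
force: [-2.4, -0.2, 8.9]
opening: 0.137
```

```bash
python3 -c "
from lib import *
plan((.522,.206,.0768,94.4)); print(bot.read_state()['moment'])"
```

```text
t 13.1 pt [0.5226 0.2045 0.0768] ang 94.4 F [-2.4 -0.2  8.9] j [ 10.  37.  98.   0.  44. -85.] op 0.137
off [0.17, -0.04, 0.0] rot [0.1, -0.1, 0.0]
[ 0.11019333  0.3936884  -0.01370545]
```

Emit:
arm_command(
  targets=[
    {"offset": [0, -0.08, 0.05], "rot": [0, 0, 0], "gripper": 1},
    {"offset": [0, -0.08, 0.12], "rot": [0, 0, 0], "gripper": 1},
    {"offset": [0, -0.08, 0.18], "rot": [0, 0, 0], "gripper": 1},
    {"offset": [0, -0.08, 0.18], "rot": [0, 0, 0], "gripper": 1},
  ],
)

```text
time_s: 13.5
position: [0.5223, 0.2044, 0.1462]
tcp_rot: [[-0.077, 0.997, 0.003], [0.997, 0.077, 0.002], [0.001, 0.004, -1.0]]
force: [-2.4, -0.2, 16.2]
opening: 0.134
```

```bash
python3 -c "
from lib import *
plan((.522,.206,.0768,94.4)); print(bot.read_state()['moment'])"
```

```text
t 13.5 pt [0.5225 0.2045 0.0762] ang 94.41 F [-2.4 -0.2 16.2] j [ 10.  37.  98.   0.  44. -85.] op 0.134
off [0.16, -0.02, -0.06] rot [0.2, -0.1, 0.0]
[-0.03179669  0.53796501 -0.01838826]
```

The flange is seated (stiff rise to 16 N). Now the clockwise turn.

Emit:
arm_command(
  targets=[
    {"offset": [0, -0.05, 0], "rot": [0, 0, 6], "gripper": 1},
    {"offset": [0, -0.05, 0], "rot": [0, 0, 12], "gripper": 1},
    {"offset": [0, -0.05, 0], "rot": [0, 0, 18], "gripper": 1},
    {"offset": [0, -0.05, 0], "rot": [0, 0, 24], "gripper": 1},
    {"offset": [0, -0.05, 0], "rot": [0, 0, 30], "gripper": 1},
    {"offset": [0, -0.05, 0], "rot": [0, 0, 30], "gripper": 1},
  ],
)

```text
time_s: 14.1
position: [0.5229, 0.205, 0.1463]
tcp_rot: [[0.434, 0.901, 0.006], [0.901, -0.434, 0.003], [0.005, 0.004, -1.0]]
force: [-1.6, 2.4, 14.4]
opening: 0.134
```

```bash
python3 -c "
from lib import *
plan((.522,.2045,.0762,4.4)); print(bot.read_state()['moment'])"
```

```text
t 14.1 pt [0.5234 0.2053 0.0763] ang 64.29 F [-1.6  2.4 14.4] j [ 10.  37.  98.   0.  44. -54.] op 0.134
off [-0.09, -0.06, 0.01] rot [0.1, -0.4, 59.9]
[ 0.26542719  0.19636751 -0.09823439]
```

Turning freely with low forces.

Emit:
arm_command(
  targets=[
    {"offset": [0, 0, 0.03], "rot": [0, 0, 7], "gripper": 1},
    {"offset": [0, 0, 0.03], "rot": [0, 0, 14], "gripper": 1},
    {"offset": [0, 0, 0.03], "rot": [0, 0, 21], "gripper": 1},
    {"offset": [0, 0, 0.03], "rot": [0, 0, 28], "gripper": 1},
    {"offset": [0, 0, 0.03], "rot": [0, 0, 35], "gripper": 1},
    {"offset": [0, 0, 0.03], "rot": [0, 0, 42], "gripper": 1},
    {"offset": [0, 0, 0.03], "rot": [0, 0, 48], "gripper": 1},
    {"offset": [0, 0, 0.03], "rot": [0, 0, 48], "gripper": 1},
  ],
)

```text
time_s: 14.9
position: [0.523, 0.2052, 0.1463]
tcp_rot: [[0.96, 0.28, 0.007], [0.28, -0.96, 0.003], [0.007, -0.001, -1.0]]
force: [-1.8, 3.3, 15.8]
opening: 0.134
```

```bash
python3 -c "
from lib import *
plan((.522,.2045,.0762,4.4)); print(bot.read_state()['moment'])"
```

```text
t 14.9 pt [0.5235 0.2054 0.0763] ang 16.29 F [-1.8  3.3 15.8] j [10. 37. 98.  0. 44. -6.] op 0.134
off [-0.12, 0.04, 0.01] rot [-0.1, -0.4, 11.9]
[ 0.31093658  0.40507435 -0.10691288]
```

Emit:
arm_command(
  targets=[
    {"offset": [0, 0, 0.02], "rot": [0, 0, 3], "gripper": 1},
    {"offset": [0, 0, 0.02], "rot": [0, 0, 6], "gripper": 1},
    {"offset": [0, 0, 0.02], "rot": [0, 0, 9], "gripper": 1},
    {"offset": [0, 0, 0.02], "rot": [0, 0, 11], "gripper": 1},
    {"offset": [0, 0, 0.02], "rot": [0, 0, 11], "gripper": 1},
  ],
)

```text
time_s: 15.4
position: [0.5223, 0.2051, 0.1462]
tcp_rot: [[0.996, 0.094, 0.005], [0.094, -0.996, 0.003], [0.005, -0.002, -1.0]]
force: [-2.6, 3.0, 17.6]
opening: 0.138
```

```bash
python3 -c "
from lib import *
plan((.522,.2045,.0762,4.4)); print(bot.read_state()['moment'])"
```

```text
t 15.4 pt [0.5226 0.2053 0.0762] ang 5.41 F [-2.6  3.  17.6] j [10. 37. 98.  0. 44.  4.] op 0.138
off [-0.03, 0.06, 0.0] rot [-0.1, -0.3, 1.0]
[0.28124372 0.60447017 0.20446636]
```

Moment about z jumped from −0.11 to +0.20 N·m, so the stop is near. I'll probe a little further.

Emit:
arm_command(
  targets=[
    {"offset": [0, 0, 0], "rot": [0, 0, 1.5], "gripper": 1},
    {"offset": [0, 0, 0], "rot": [0, 0, 3], "gripper": 1},
    {"offset": [0, 0, 0], "rot": [0, 0, 3], "gripper": 1},
  ],
)

```text
time_s: 15.7
position: [0.5219, 0.2052, 0.1462]
tcp_rot: [[0.999, 0.042, 0.004], [0.042, -0.999, 0.003], [0.004, -0.003, -1.0]]
force: [-3.4, 2.3, 18.2]
opening: 0.135
```

```bash
python3 -c "
from lib import *
plan((.522,.2045,.0762,4.4)); print(bot.read_state()['moment'])"
```

```text
t 15.7 pt [0.5222 0.2054 0.0762] ang 2.43 F [-3.4  2.3 18.2] j [10. 37. 98.  0. 44.  7.] op 0.135
off [0.01, 0.07, 0.0] rot [-0.1, -0.3, -2.0]
[0.32450238 0.70120815 0.21372783]
```

Emit:
arm_command(
  targets=[
    {"offset": [0, 0, 0], "rot": [0, 0, 2], "gripper": 1},
    {"offset": [0, 0, 0], "rot": [0, 0, 4], "gripper": 1},
    {"offset": [0, 0, 0], "rot": [0, 0, 4], "gripper": 1},
  ],
)

```text
time_s: 16.0
position: [0.5213, 0.2054, 0.1462]
tcp_rot: [[1.0, -0.027, 0.003], [-0.027, -1.0, 0.003], [0.003, -0.003, -1.0]]
force: [-4.5, 4.0, 19.2]
opening: 0.134
```

Run:
```python
from lib import *
import cv2
plan((.522,.2045,.0762,4.4)); print(bot.read_state()['moment'])
C=cams()["scene"]; im=C["frame"][:,:,::-1]
x,y=(proj(C,[.5225,.206,.075])[0]-[33,28]).astype(int); print(x,y)
cv2.imwrite("pics/turn.png",cv2.resize(im[y:y+50,x:x+66],None,fx=12,fy=12,interpolation=cv2.INTER_CUBIC))
```

```text
t 16.0 pt [0.5216 0.2056 0.0762] ang -1.56 F [-4.5  4.  19.2] j [10. 37. 98.  0. 44. 11.] op 0.134
off [0.07, 0.09, 0.0] rot [-0.2, -0.2, -6.0]
[0.54038997 0.83070966 0.34862609]
281 157
```

View pics/turn.png

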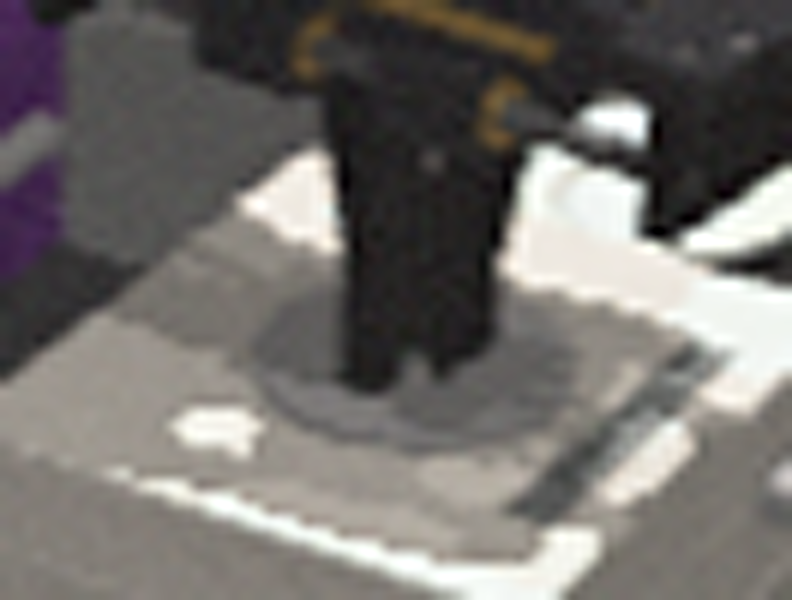

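The flange is flat on the lid and the gripper is holding the wing (flange centre about (415,370) in the crop). Moment is rising (0.35 N·m), so I'll do one more small push to confirm the stop.

Emit:
arm_command(
  targets=[
    {"offset": [-0.05, 0, 0], "rot": [0, 0, 1.5], "gripper": 1},
    {"offset": [-0.05, 0, 0], "rot": [0, 0, 3], "gripper": 1},
    {"offset": [-0.05, 0, 0], "rot": [0, 0, 3], "gripper": 1},
  ],
)

```text
time_s: 16.4
position: [0.5208, 0.2055, 0.1462]
tcp_rot: [[0.997, -0.079, 0.003], [-0.079, -0.997, 0.003], [0.003, -0.003, -1.0]]
force: [-4.3, 3.7, 19.0]
opening: 0.135
```

```bash
python3 -c "
from lib import *
plan((.522,.2045,.0762,4.4)); print(bot.read_state()['moment'])"
```

```text
t 16.4 pt [0.5211 0.2057 0.0762] ang -4.55 F [-4.3  3.7 19. ] j [10. 37. 98.  0. 44. 14.] op 0.135
off [0.12, 0.09, 0.0] rot [-0.2, -0.2, -9.0]
[0.60164697 0.84920073 0.38212309]
```

Run:
```python
from lib import *
import cv2
C=cams()["scene"]; im=C["frame"][:,:,::-1]
s=bot.read_state();P=np.array(s["position"]);M=np.array(s["tcp_rot"]);O=P+M[:,2]*.0763
x,y=(proj(C,O)[0]-[22,24]).astype(int)
big=cv2.resize(im[y:y+36,x:x+46],None,fx=16,fy=16,interpolation=cv2.INTER_CUBIC)
big=np.clip(255*(big/255.)**.5,0,255).astype(np.uint8)
for a,col in((90-4.5,(0,0,255)),(90+4.4,(0,255,0))):   # wing outline bottom at present jaw angle / nominal
    a=np.radians(a);u=np.array([np.cos(a),np.sin(a),0]);v=np.array([-u[1],u[0],0])
    for z in(.004,.040):
        q=[O+[0,0,z]+i*.023*u+j*.006*v for i,j in((1,1),(1,-1),(-1,-1),(-1,1))]
        q=np.round((proj(C,np.array(q))-[x,y]+.5)*16-.5).astype(int)
        for p in q: cv2.circle(big,tuple(int(k) for k in p),3,col,-1)
cv2.imwrite("pics/wing.png",big)
```

```text
(no output)
```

View pics/wing.png

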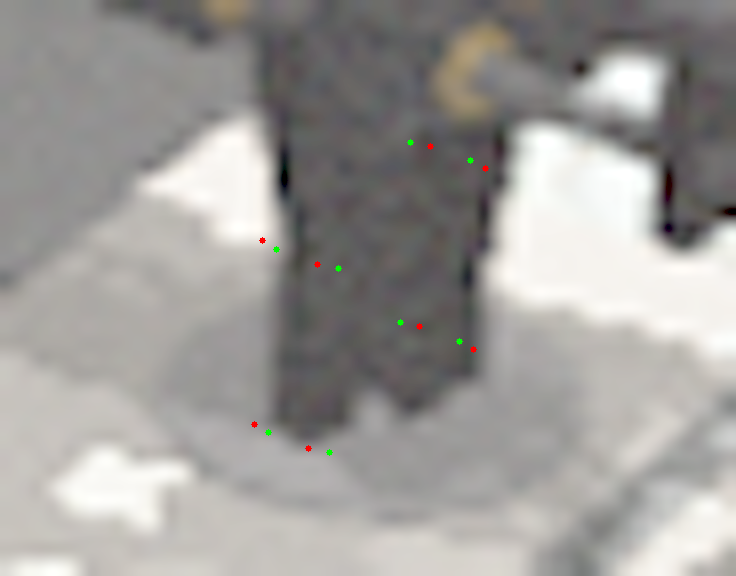

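The near wing end spans about x=275–345. Allowing for the known +8 px bias, that fits the nominal "along heater y" outline (green, 268–330) better than the present jaw angle (red, 254–309). So the probe is at its stop and the fingers have gone slightly past it, keeping torque on. I'll hold briefly to check it is steady.

Emit:
arm_command(
  targets=[
    {"offset": [0, 0, 0.02], "rot": [0, 0, 0], "gripper": 1},
    {"offset": [0, 0, 0.02], "rot": [0, 0, 0], "gripper": 1},
    {"offset": [0, 0, 0.02], "rot": [0, 0, 0], "gripper": 1},
    {"offset": [0, 0, 0.02], "rot": [0, 0, 0], "gripper": 1},
    {"offset": [0, 0, 0.02], "rot": [0, 0, 0], "gripper": 1},
    {"offset": [0, 0, 0.02], "rot": [0, 0, 0], "gripper": 1},
  ],
)

```text
time_s: 17.1
position: [0.5208, 0.2055, 0.1462]
tcp_rot: [[0.997, -0.079, 0.003], [-0.079, -0.997, 0.003], [0.003, -0.003, -1.0]]
force: [-5.5, 3.9, 19.6]
opening: 0.13
```

```bash
python3 -c "
from lib import *
plan(); print(bot.read_state()['moment'])"
```

```text
t 17.1 pt [0.5211 0.2057 0.0762] ang -4.53 F [-5.5  3.9 19.6] j [10. 37. 98.  0. 44. 14.] op 0.13
[0.55022865 0.89583375 0.30155249]
```

```bash
python3 -c "
from rig import ticket
print(ticket.hand_in())"
```

```text
the job is handed in; nothing more can be done
None
```

The lid is shut and the probe is in the socket. It is turned clockwise to what looks like the stop and still held pressed down. I handed the job in at about 17 s of robot time; hand-in gives no verdict.

- **Lid:** pushed shut with closed fingers, ending at 70 mm with 18 N of contact. The picture showed the two halves meeting.
- **Insertion:** the pins passed through the slot with no axial load. The spring came in with the flange about 80 mm above the bench, and the force rose sharply once the flange reached the lid.
- **Last checks:** about 20 N downward against the 12 N spring, the height steady at a TCP of 146.2 mm, and the flange flat in the picture.

**Unsettled – wing angle:** the jaws turned about 99°, past the nominal 90°. The resisting moment first rose at 80–90° and eased from 0.38 to 0.30 N·m during the final hold.
- In the last picture the wing looks lined up with the heater's y, which would mean the fingers twisted slightly past the stop.
- The gripper opening did not change, which argues against any twist in the fingers.
- Both readings put the probe at about 90° or more, so I take it as fully turned.

**Other flaws:** a side load of about 6 N remained on the tool at the end. I also made one sign slip in a sideways correction above the socket and fixed it before insertion. I touched nothing else, but took no full picture of the other items at the end.

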